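# Load the sealing-film dispenser and pin the roll

## Task

Load the film dispenser: take the roll of sealing film off the leaning storage stand and lower it (do not drop it) over the dispenser's upright spindle until it sits fully home. Then set the blue retaining cap over the spindle, flat on top of the roll with its hub up, and push the orange-headed lock pin down through the cap into the hollow spindle until its head rests on the hub. Leave the glass bottle, the dropper bottle and the small black box where they stand.

Things in the scene. Friction and masses are not known exactly. Their poses are not given: they have to be found in the camera images.
- film_roll: Cream-coloured roll of sealing film, a hollow cylinder 52 mm in diameter and 50 mm long with a bore about 17 mm across, 0.08 to 0.15 kg. Origin: centre of its lower end; z runs along its bore to the upper end. At the start it sits on the leaning stand's stub, its z axis leaning 30 degrees from vertical. Keep its lower end down.
- roll_stand: Fixed bent-aluminium storage stand, 84 x 74 mm foot, with a sloping plate (78 mm up the slope, 70 mm wide). The plate's normal leans 30 degrees from vertical towards the stand's own -x. Origin: on the worktop under the centre of the sloping face; z up; y is level, across the slope.
- stub_foot (a point): Centre of the stand's sloping face, 34 mm above the worktop, where a black stub 13 mm in diameter and 26 mm long stands square to the slope, inside the roll's bore; the roll rests on four rubber bumpers that stand 1.5 mm proud of the slope. The point's axes are those of roll_stand (z is up, not along the stub). The roll must be drawn off along the stub.
- dispenser: Fixed white dispenser base, plate 90 x 90 x 10 mm with a tongue 60 mm wide towards its own +x that ends 130 mm from the spindle. Origin: on the worktop under the spindle axis; z up. On the tongue, 100 mm from the spindle along +x, stands a grey round boss 28 mm in diameter, its top 45 mm above the worktop, with a 9 mm hole, 35 mm deep, that parks the lock pin.
- spindle_seat (a point): Centre of the round grey seat (48 mm in diameter) at the foot of the spindle, 14 mm above the worktop; the roll's lower end rests here, on four small rubber bumpers. Axes as the dispenser's, z up.
- spindle_top (a point): Centre of the open top of the upright steel spindle, 70 mm above the worktop (56 mm above the seat, 6 mm above the top of a seated roll). The spindle is a tube 14 mm outside and 9 mm inside, open down to the seat.
- retaining_cap: Blue plastic cap, 0.05 kg: a disc 46 mm in diameter and 8 mm thick with a hub 26 mm in diameter on it, 36 mm high in all. The disc has a 16.4 mm hole that goes over the spindle, the hub a 10 mm hole through its top for the pin. Origin: centre of the disc's underside; z up through the hub. It starts lying on the worktop, hub up. Seated, its origin is 50 mm above spindle_seat and the hub's top 86 mm above spindle_seat.
- lock_pin: Lock pin, 0.04 kg: steel shank 6 mm in diameter and 62 mm long with a round tip, and an orange cylindrical head 18 mm in diameter and 25 mm high above it (87 mm in all). Origin: the tip; z runs up to the head. It starts standing in the parking boss, tip 10 mm above the worktop, and is drawn straight up. Home, its tip is 24 mm above spindle_seat and its head rests on the cap's hub.
- bottle: Bystander: clear glass bottle, 86 mm across, 170 mm high, loose. Origin: centre of its underside.
- dropper: Bystander: small dropper bottle with a blue cap, 25 mm across, 67 mm high, loose. Origin: centre of its underside.
- small_box: Bystander: small black box, 26 x 36 x 27 mm, loose. Origin: centre of its underside.
Things that resemble listed ones, but are neither listed nor needed, are in the scene too. What is shaped like the lock_pin but purple is not meant.

How it is judged (in metres and radians):
On the way, in this order (a step that is already met when the one before it is completed fails the run):
1. the roll, threaded on the spindle, is lowered down it under control (not dropped) (horizontal distance between film_roll and spindle_seat below 0.006 m and z of film_roll in the frame of spindle_seat between 0.005 and 0.045 m and linear speed of film_roll below 0.25 m/s), for 0.02 s.
2. the roll sits fully home and upright on the seat, the spindle through its bore (horizontal distance between film_roll and spindle_seat below 0.005 m and z of film_roll in the frame of spindle_seat below 0.004 m and angle between film_roll's own z axis and vertical below 0.08 rad), for 0.2 s.
3. the cap lies flat on the roll, over the spindle (all of step 2 and horizontal distance between retaining_cap and spindle_seat below 0.005 m and z of retaining_cap in the frame of spindle_seat between 0.045 and 0.054 m and angle between retaining_cap's own z axis and vertical below 0.08 rad), for 0.2 s.
4. the pin is pushed home through the cap into the spindle (all of step 3 and horizontal distance between lock_pin and spindle_seat below 0.005 m and z of lock_pin in the frame of spindle_seat below 0.028 m and angle between lock_pin's own z axis and vertical below 0.1 rad), for 0.2 s.
At the end, for the whole second after the job is handed in: Roll on the seat (end within 4 mm, axis within 5 mm, upright within 4.5 deg); cap on it, hub up (underside 45-54 mm above the seat, within 5 mm of the axis, level within 4.5 deg); pin through both (tip under 28 mm above the seat, within 5 mm, upright within 5.7 deg); all at rest (all of step 4 and linear speed of each of film_roll, retaining_cap, lock_pin below 0.02 m/s); the robot touches nothing.
It fails at once if a bystander (glass bottle, dropper bottle, small black box) is moved by more than 30 mm or tipped over (distance of any of bottle, dropper, small_box from where it was at the start of the episode above 0.03 m or angle between any of bottle, dropper, small_box's own z axis and vertical above 0.5 rad).
It also fails if it takes over 67 s, if anything falls off the work surface, if the arm or the gripper's body presses on something with over 40 N, if the wrist force passes 120 N, or if a joint passes its speed limit or range.

## Robot

A 7-joint arm with a two-finger parallel gripper is mounted at the origin on a cart in front of the work surface, level with it; the furniture and walls round the work are solid. World frame = base frame: x ahead of the robot, y to its left, z up, the work surface at z = 0. Lengths are in m, angles in degrees, forces in N, time in s.
With the tool pointing down it reaches from about 0.425 to 0.95 m from the base axis. Payload 16.7 kg.
Tool frame: the origin (TCP) lies midway between the tips of the shut fingers; the grasp point (between the pads) lies 19 mm behind it; z points along the fingers, x is the direction in which the jaws open and shut, and the axes are right-handed (so a half turn about z gives the same grasp; the last joint's range is limited). The gripper opens to 94 mm and grips with 3 to 60 N. Pads are 16 mm wide; open, the fingers measure 119 mm over their backs; the gripper's body (75 mm by 177 mm) begins 78 mm behind the grasp point.
Start: joints at [64.601, 24.414, 4.234, 92.017, -1.954, 63.644, -3.845], TCP at [0.195, -0.646, 0.205] pointing down, gripper open.
Joint ranges: [-163.25, 163.25], [-28.42, 122.38], [-70.27, 78.77], [12.13, 141.07], [-58.53, 238.53], [9.26, 117.41], [-156.51, 156.51]. Speed limits (degrees/s): [108.29, 108.29, 136.94, 136.94, 172.46, 172.46, 172.46].

## Interface

Orientations are given as [roll, pitch, yaw] about the fixed x, y, z axes, in that order (R = Rz(yaw) Ry(pitch) Rx(roll)).
In Python, from rig import observe, capture, calibration, finish_job, find_in gives the robot as it stands.
- The arm moves only by the shell command python3 -m jog 'ROWS' [FORCE]. ROWS is text: rows parted by semicolons, each of 5 numbers parted by spaces: the shift along the tool's x, y, z normalised to -1 to 1, where 1 is 0.04 m, then the turn about the tool's z normalised to -1 to 1, where 1 is 0.15 rad, then the opening, from -1 (shut) to 1 (fully open). In form: x y z turn fingers; .... A call has 1 to 8 rows; each row shifts and turns the pose as measured when the row begins, along the tool's axes as they then stand; what a row does not reach is not made up. A row lasts 1/8 s, in which the tool goes at most 62.5 mm and 10.7 degrees, less where a joint would pass 70% of its speed; a pose out of reach is approached as far as the arm can. A call with a number of a shift or a turn outside -1 to 1 is refused whole. A call with a gripper value outside its range is refused whole. The fingers move at their own pace and stop on an object; FORCE is the grip in N (left out, the last holds). Time passes only in rows, so rows that do not move let the fingers close. It gives the time, the measured TCP pose, the force and the opening at its end, in the units of the state.
- observe(): the state, without advancing time (a new reading comes with each control period).
- capture(name): name is "scene" or "top"; returns the picture (420x560x3 uint8, blue, green, red); there is no depth.
- calibration(name): a dict with "fx", "fy", "cx", "cy" (pixels), "world_to_cam" (4x4, takes a point from world to camera coordinates). Camera axes: x right, y up, looking along -z (the intrinsics and any distortion apply to the point x, -y, -z); pixel columns grow to the right and rows downward; lengths in m; the calibration is good to about 2 mm. A picture is of the moment at which its call begins. calibration takes no time and is no camera call.
- finish_job(): hands the job in, once; it reports no verdict.
Trained networks look in the newest picture that a camera, given by its name, has taken for a name from the list of things; names that differ only in an ending like _2 or _b are one class to them, and where a whole thing is asked for, a point or a joint stands for the part that bears it (a point fixed in the world has none). Each returns a list of dicts, best first, with "p" (0 to 1); they miss things now and then, are a little off and sometimes report something else, mostly with a low value. They report only what shows in the picture. A call takes as long as a camera call. They do not tell look-alikes from the thing itself.
- find_in(thing, camera): "centre" ([x, y, z] in m, in world coordinates, good to about 4 mm: the middle of the surface that is visible of it).
The state is a dict: "clock": time; "joints": joint angles; "dq": joint speeds; "joint_efforts": joint torques, N m; "position": TCP position; "ee_rot": TCP orientation; "force": force on the tool from outside, world axes, zero at the start; "ft_torque": the same for the moment, N m; "gripper_width": finger opening in m.
Only numpy, scipy, OpenCV 4.12 (cv2) and the standard library are available. Lean on these libraries where they do the work, as an engineer would, in place of code of your own. Each camera call takes 0.05 s, during which the arm holds its last target. There are 200 camera calls.

## Working session

There is one attempt and no reset: what is moved stays moved. The work goes in short steps, Python scripts to look and compute and a shell command to move; the robot and the scene stay as the last step left them, time stands still between calls to the robot, and variables do not carry over. Pictures are saved under pics/ and viewed, about 8 in all and at most 12, crops included, and the job is handed in when it is done.

```bash
mkdir -p pics; ls; python3 - <<'E'
from rig import *
import cv2,numpy as np
print(observe())
for n in("scene","top"):
    im=capture(n); cv2.imwrite(f"pics/{n}0.png",im); print(n,calibration(n))
    for t in ["film_roll","roll_stand","dispenser","retaining_cap","lock_pin","bottle","dropper","small_box"]:
        print(t,[(np.round(d["centre"],3).tolist(),round(d["p"],2)) for d in find_in(t,n)[:3]])
E
```

```text
pics
{'clock': 0.0, 'joints': array([64.60029065, 24.44995645,  4.22935666, 92.05145026, -1.95507858,
       63.64312186, -3.84454618]), 'dq': array([-0.00595647,  0.08350855, -0.06867861, -0.14235424,  0.00330445,
       -0.02822906, -0.06106275]), 'joint_efforts': array([-2.34416784e-04, -9.35819936e+01,  3.66612375e+00, -4.54210782e+01,
       -4.87696810e-02,  1.97513367e-02,  6.78948004e-05]), 'position': array([ 0.1953535 , -0.64566115,  0.2047771 ]), 'ee_rot': array([ 1.79996609e+02,  7.23712288e-02, -7.31665793e+01]), 'force': array([ 0.12689167, -0.27707272, -0.23008869]), 'ft_torque': array([-0.00512063, -0.03475707,  0.05347747]), 'gripper_width': 0.09404453326041186}
scene {'fx': 436.79527232964625, 'fy': 436.79527232964625, 'cx': 279.8424261580279, 'cy': 205.50930587746447, 'world_to_cam': array([[-0.68289651, -0.7301225 ,  0.02394771,  0.2538634 ],
       [ 0.39792697, -0.34429666,  0.85036107, -0.3364595 ],
       [-0.61262263,  0.59023804,  0.52565442, -0.45072481],
       [ 0.        ,  0.        ,  0.        ,  1.        ]])}
film_roll [([0.484, -0.326, 0.067], 0.65
[... 459 characters left out ...]
01662677569146, 'cy': 203.31178551935196, 'world_to_cam': array([[ 0.02857942, -0.99958847,  0.00246979, -0.19830652],
       [ 0.97853036,  0.0284817 ,  0.20412527, -0.56336982],
       [-0.20411161, -0.00341702,  0.97894166, -0.80531497],
       [ 0.        ,  0.        ,  0.        ,  1.        ]])}
film_roll [([0.493, -0.334, 0.07], 0.62)]
roll_stand [([0.493, -0.298, 0.035], 0.8), ([0.522, -0.05, 0.009], 0.54)]
dispenser [([0.521, -0.049, 0.006], 0.79)]
retaining_cap [([0.476, -0.188, 0.002], 0.75)]
lock_pin [([0.617, -0.144, 0.092], 0.7), ([0.598, -0.058, 0.096], 0.48)]
bottle [([0.756, -0.143, 0.114], 0.65)]
dropper [([0.377, -0.2, 0.04], 0.65)]
small_box [([0.644, -0.2, 0.025], 0.6)]
```

View pics/scene0.png

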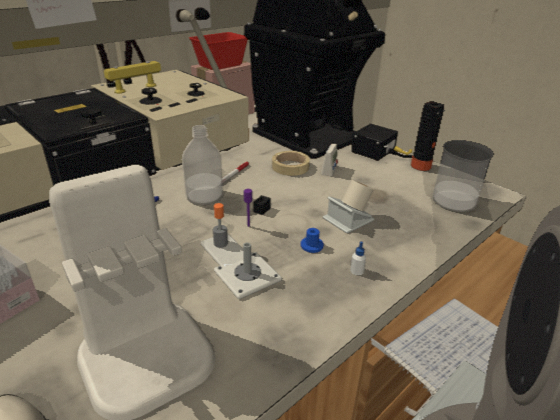

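View pics/top0.png

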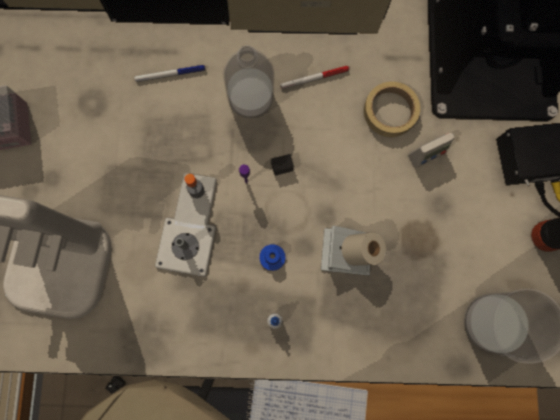

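The top view shows the orange pin at (191,180), the spindle at (180,240), the cap at (272,257) and the roll at (362,250), which leans to image right (world -y). The purple look-alike is at (245,172). Next I'll look closer.

```bash
python3 - <<'E'
import cv2
a=cv2.imread("pics/top0.png");b=cv2.imread("pics/scene0.png")
cv2.imwrite("pics/c1.png",cv2.resize(a[165:285,150:400],None,fx=3.2,fy=3.2,interpolation=2))
cv2.imwrite("pics/c2.png",cv2.resize(b[170:300,195:385],None,fx=4,fy=4,interpolation=2))
E
```

```text
(no output)
```

View pics/c1.png

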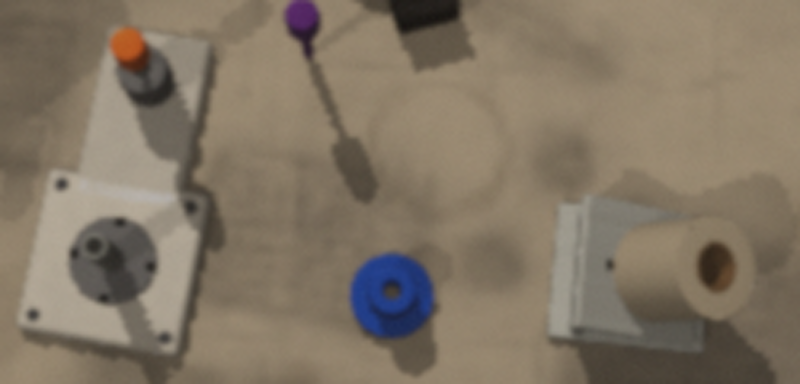

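View pics/c2.png

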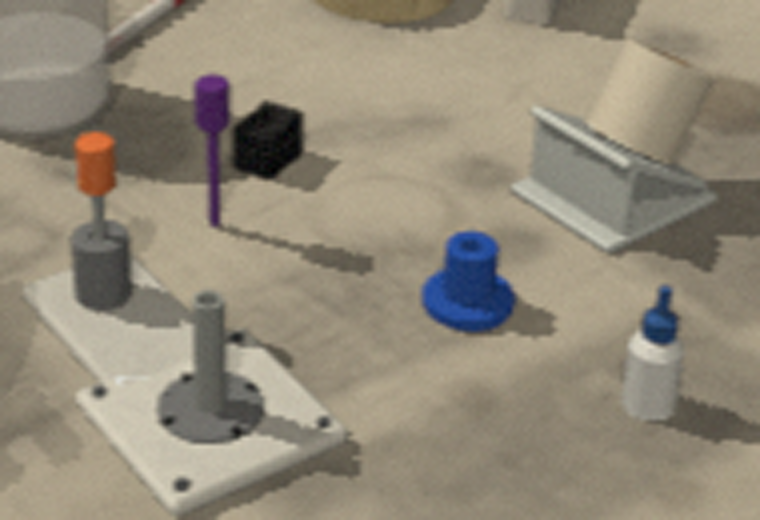

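The top crop shows the spindle top at (95,245), the orange head top at (130,43), the cap hub top at (392,290) and the roll's bore mouth at (718,267). In the scene crop they are at (209,299), (96,141) and (472,243), and the bore mouth is hidden there. I'll triangulate from these.

```bash
cat > h.py <<'E'
from rig import *
import numpy as np, cv2
C={n:calibration(n) for n in("top","scene")}
def proj(n,P):
    c=C[n];p=c["world_to_cam"]@np.r_[P,1];return np.array([c["cx"]+c["fx"]*p[0]/-p[2],c["cy"]-c["fy"]*p[1]/-p[2]])
def back(n,uv,z):
    c=C[n];W=c["world_to_cam"];d=np.array([(uv[0]-c["cx"])/c["fx"],-(uv[1]-c["cy"])/c["fy"],-1.]);R=W[:3,:3];o=-R.T@W[:3,3];d=R.T@d
    return o+d*(z-o[2])/d[2]
c1=lambda x,y:((x+.5)/3.2-.5+150,(y+.5)/3.2-.5+165)
c2=lambda x,y:((x+.5)/4-.5+195,(y+.5)/4-.5+170)
E
python3 - <<'E'
from h import *
r=lambda v:np.round(v*1000,1)
for nm,a,b,z in [("spt",(95,245),(209,299),.07),("seat",(113,260),(210,407),.014),("head",(130,43),(96,141),.097),("hub",(392,290),(472,243),.036)]:
    print(nm,r(back("top",c1(*a),z)),r(back("scene",c2(*b),z)))
# roll upper end centre height: 34+51.5*.866
print("rolltop",r(back("top",c1(718,267),.0786)))
A=back("top",c1(588,197),.034+.039*.5);B=back("top",c1(578,333),.034+.039*.5);print("edge",r(A),r(B))
A=back("scene",c2(533,108),.0535);B=back("scene",c2(632,165),.0535);print("edge",r(A),r(B))
E
```

```text
spt [499.6 -38.9  70. ] [497.1 -38.3  70. ]
seat [499.  -39.3  14. ] [494.3 -35.4  14. ]
head [598.4 -54.7  97. ] [595.2 -53.1  97. ]
hub [ 484.8 -189.7   36. ] [ 483.9 -190.1   36. ]
rolltop [ 496.5 -351.8   78.6]
edge [ 534.2 -289.9   53.5] [ 463.8 -285.    53.5]
edge [ 531.1 -285.4   53.5] [ 461.3 -280.8   53.5]
```

```bash
python3 -m jog '0 0 0 -1 1;0 0 0 -1 1;0 0 0 -1 1;0 0 0 -1 1;0 0 0 -1 1;0 0 0 -1 1;0 0 0 -1 1;0 0 0 -1 1' 10
```

```text
clock: 1.9
position: [0.1955, -0.646, 0.2055]
ee_rot: [180.0, 0.0, -2.2]
force: [0.1, 0.8, -1.1]
gripper_width: 0.0941
```

```bash
python3 -m jog '0.88 -1 0 0.2 1;0.88 -1 0 0 1;0.88 -1 0 0 1;0.88 -1 0 0 1;0.88 -1 0 0 1;0.88 -1 0 0 1;0.88 -1 0 0 1;0.88 -1 0 0 1'; python3 -m jog '0 0 0 0 1;0 0 0 0 1'
```

```text
clock: 2.9
position: [0.5022, -0.3402, 0.2055]
ee_rot: [179.8, -0.0, -4.3]
force: [-0.4, -0.3, 0.2]
gripper_width: 0.0943
clock: 3.15
position: [0.505, -0.3366, 0.2056]
ee_rot: [179.9, -0.1, -4.0]
force: [0.1, -0.0, -0.3]
gripper_width: 0.094
```

```bash
python3 -m jog '-0.19 0.12 0 0 1;0 0 1 0 1;0 0 1 0 1;0 0 1 0 1;0 0 0.5 0 1;0 0 0 0 1;0 0 0 0 1'; python3 - <<'E'
from h import *
a=capture("top");b=capture("scene");print(observe()["position"])
A=cv2.resize(a[190:310,300:420],None,fx=3.3,fy=3.3,interpolation=2);B=cv2.resize(b[140:260,285:405],None,fx=3.3,fy=3.3,interpolation=2)
cv2.imwrite("pics/d.png",np.hstack([A,B]))
E
```

```text
clock: 4.03
position: [0.4887, -0.352, 0.0637]
ee_rot: [179.6, -0.1, -4.8]
force: [-0.5, 0.8, -0.2]
gripper_width: 0.0937
[ 0.48905192 -0.35184733  0.0639392 ]
```

View pics/d.png

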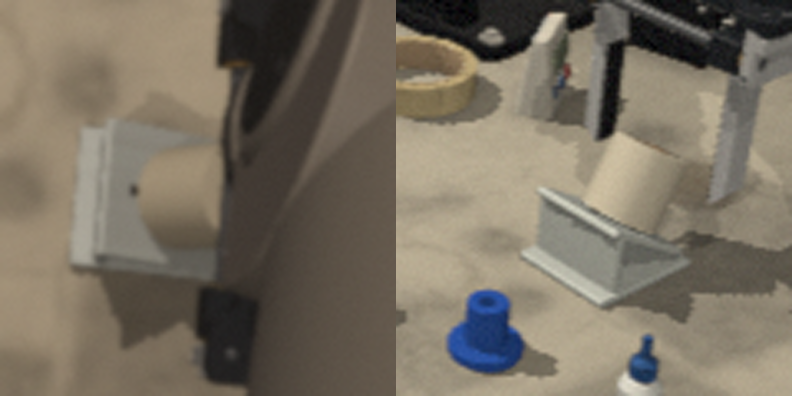

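The gripper straddles the roll but sits about 11 mm low on the lean side. I'll correct that and then descend.

```bash
python3 -m jog '0.18 -0.28 0 0 1;0 0 0 0 1;0 0 0.25 0 1;0 0 0.25 0 1;0 0 0 0 1'
```

```text
clock: 4.75
position: [0.4986, -0.3407, 0.0439]
ee_rot: [179.5, -0.2, -4.7]
force: [-0.4, 0.5, -0.6]
gripper_width: 0.0942
```

```bash
python3 -m jog '0 0 0.08 0 -1;0 0 0 0 -1;0 0 0 0 -1;0 0 0 0 -1;0 0 0 0 -1;0 0 0 0 -1' 15
```

```text
clock: 5.5
position: [0.4985, -0.341, 0.0407]
ee_rot: [179.5, -0.2, -4.7]
force: [-0.9, -0.2, 0.2]
gripper_width: 0.0512
```

```bash
python3 -m jog '0 0.125 -0.217 0 -1;0 0.125 -0.217 0 -1;0 0.125 -0.217 0 -1;0 0.125 -0.217 0 -1;0 0 0 0 -1'
```

```text
clock: 6.12
position: [0.4968, -0.3629, 0.0789]
ee_rot: [179.5, -0.3, -4.8]
force: [-0.0, 0.6, -1.3]
gripper_width: 0.0515
```

```bash
python3 -m jog '0 0.9 0 0 -1;0 0.9 0 0 -1;0 0 0 0 -1;0 0 0.5 0 -1;0 0 0.4 0 -1;0 0 0 0 -1'; python3 - <<'E'
from h import *
a=capture("top");b=capture("scene")
A=cv2.resize(a[180:300,350:470],None,fx=3.3,fy=3.3,interpolation=2);B=cv2.resize(b[120:240,315:435],None,fx=3.3,fy=3.3,interpolation=2)
cv2.imwrite("pics/e.png",np.hstack([A,B]))
E
```

```text
clock: 6.88
position: [0.4909, -0.4331, 0.0393]
ee_rot: [179.7, -0.2, -4.6]
force: [-0.1, 0.3, -0.6]
gripper_width: 0.0516
```

View pics/e.png

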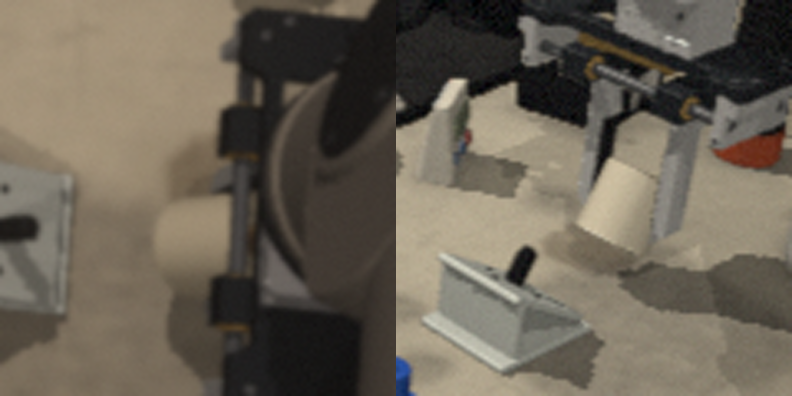

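The roll is off the stub and held tilted at about 30°. I'll lower it to the table and push it upright.

```bash
python3 -m jog '0 0 0.3 0 -1;0 0 0.15 0 -1;0 0 0 0 -1' 8; python3 -m jog '0 0 0.08 0 -1;0 0 0.08 0 -1';python3 -m jog '0 0 0.08 0 -1'
```

```text
clock: 7.35
position: [0.4923, -0.4338, 0.0224]
ee_rot: [179.5, -0.3, -4.5]
force: [0.2, 0.5, -1.1]
gripper_width: 0.0515
clock: 7.6
position: [0.4931, -0.4344, 0.0171]
ee_rot: [179.5, -0.4, -4.6]
force: [-1.5, 2.7, 11.5]
gripper_width: 0.0519
clock: 7.72
position: [0.4938, -0.4347, 0.0148]
ee_rot: [179.4, -0.5, -4.6]
force: [-1.3, 2.4, 10.0]
gripper_width: 0.0517
```

```bash
python3 -m jog '0 0 0.06 0 -1;0 0 0.06 0 -1'; python3 -m jog '0 0 0.04 0 -1;0 0 0 0 -1'
```

```text
clock: 7.98
position: [0.495, -0.4354, 0.012]
ee_rot: [179.4, -0.6, -4.6]
force: [-1.5, 1.9, 9.5]
gripper_width: 0.0515
clock: 8.22
position: [0.4958, -0.4359, 0.0117]
ee_rot: [179.3, -0.7, -4.6]
force: [-0.2, -0.4, 0.6]
gripper_width: 0.0519
```

```bash
python3 -m jog '0 0 0 0 1;0 0 0 0 1;0 0 0 0 1;0 0 -0.2 0 1;0 0 0 0 1'; python3 - <<'E'
from h import *
b=capture("scene")
cv2.imwrite("pics/f.png",cv2.resize(b[120:240,315:435],None,fx=3.3,fy=3.3,interpolation=2))
E
```

```text
clock: 8.85
position: [0.496, -0.4361, 0.0205]
ee_rot: [179.3, -0.8, -4.6]
force: [-0.2, -0.1, -0.0]
gripper_width: 0.0937
```

View pics/f.png

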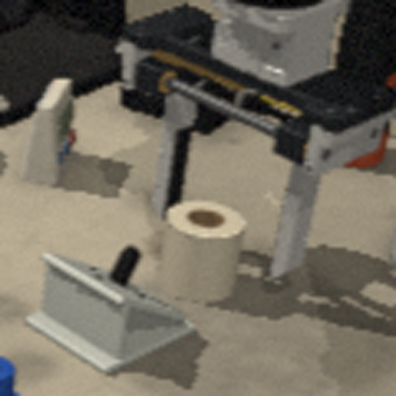

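The roll stands upright, with its bore mouth at crop (207,217). I'll measure where its axis is relative to the TCP.

```bash
python3 - <<'E'
from h import *
c=((207.5)/3.3-.5+315,(217.5)/3.3-.5+120)
print(back("scene",c,.05))
E
```

```text
[ 0.49543138 -0.4108484   0.05      ]
```

The roll settled about 23 mm to the +y side of the TCP, because it rocked back on its edge. I'll shift over and regrasp.

```bash
python3 -m jog '0 -0.57 0 0 1;0 0 0.05 0 1;0 0 0 0 1'; python3 -m jog '0 0 0 0 -1;0 0 0 0 -1;0 0 0 0 -1;0 0 0 0 -1;0 0 0 0 -1;0 0 0 0 -1' 20
```

```text
clock: 9.28
position: [0.4977, -0.4113, 0.0176]
ee_rot: [179.3, -0.7, -4.5]
force: [0.0, 0.2, 0.3]
gripper_width: 0.0942
clock: 10.02
position: [0.4975, -0.4119, 0.0175]
ee_rot: [179.3, -0.7, -4.6]
force: [0.4, 0.0, 0.1]
gripper_width: 0.0515
```

```bash
python3 -m jog '0 0 -0.5 0 -1;0 0 -1 0 -1;0 0 -1 0 -1;0 0 0 0 -1';  python3 -m jog '-0.08 -1 0 0 -1;-0.08 -1 0 0 -1;-0.08 -1 0 0 -1;-0.08 -1 0 0 -1;-0.08 -1 0 0 -1;-0.08 -1 0 0 -1;-0.08 -0.8 0 0 -1;0 0 0 0 -1'
```

```text
clock: 10.52
position: [0.4966, -0.4104, 0.1242]
ee_rot: [179.3, -0.8, -4.6]
force: [0.3, 0.4, -1.6]
gripper_width: 0.0516
clock: 11.52
position: [0.4944, -0.1293, 0.1226]
ee_rot: [179.2, -0.8, -4.6]
force: [0.6, -0.7, -1.4]
gripper_width: 0.0515
```

```bash
python3 -m jog '-0.05 -0.9 0 0 -1;0 -0.9 0 0 -1;0 -0.4 0 0 -1;0 0 0 0 -1;0 0 0 0 -1'; python3 - <<'E'
from h import *
a=capture("top");b=capture("scene");p=observe()["position"];print(p)
print(proj("top",p),proj("scene",p))
A=cv2.resize(a[170:290,120:240],None,fx=3.3,fy=3.3,interpolation=2);B=cv2.resize(b[190:310,185:305],None,fx=3.3,fy=3.3,interpolation=2)
cv2.imwrite("pics/g.png",np.hstack([A,B]))
E
```

```text
clock: 12.15
position: [0.4994, -0.0442, 0.1217]
ee_rot: [179.1, -0.8, -4.8]
force: [-0.3, 0.3, -0.8]
gripper_width: 0.0514
[ 0.49938766 -0.04411779  0.12167337]
[177.08725283 236.96956884] [248.21570097 217.10692563]
```

View pics/g.png

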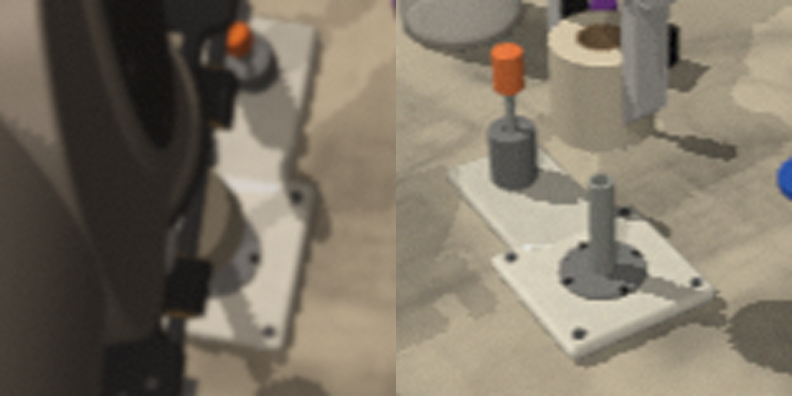

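The roll is held upright above the spindle. In the scene crop the bore mouth is at (602,37) and the spindle top at (600,178). I'll work out the offset within the same camera.

```bash
python3 - <<'E'
from h import *
c=lambda x,y:((x-396+.5)/3.3-.5+185,(y+.5)/3.3-.5+190)
for q,z in[((602,37),.154),((600,179),.07),((654-26*2,148-0),.104)]: print(back("scene",c(*q),z))
# silhouette predicted for roll axis candidates
def circ(P,r=.026):
    t=np.linspace(0,2*np.pi,72);return np.array([proj("scene",P+np.array([r*np.cos(a),r*np.sin(a),0])) for a in t])
for y in(-.044,-.041):
  for z in(.104,.154):
    k=circ(np.array([.4994,y,z]));k=(k+.5-[185,190])*3.3-.5;k[:,0]+=396;print(y,z,k.min(0),k.max(0))
E
```

```text
[ 0.49887739 -0.04192227  0.154     ]
[ 0.49858007 -0.03866826  0.07      ]
[ 0.48195557 -0.02700437  0.104     ]
-0.044 0.104 [554.3228662   91.66387798] [657.57282083 149.98169156]
-0.044 0.154 [550.93795968   8.41515099] [658.06334698  63.57438347]
-0.041 0.104 [549.58365663  93.74662815] [653.10203697 152.34184137]
-0.041 0.154 [546.01174596  10.36954979] [653.42611395  65.8003178 ]
```

```bash
python3 -m jog '0 -0.09 0.2 0 -1;0 0 0.2 0 -1;0 0 0.2 0 -1;0 0 0 0 -1'
```

```text
clock: 12.75
position: [0.4996, -0.0423, 0.0953]
ee_rot: [179.1, -0.8, -5.0]
force: [0.4, 0.8, -0.7]
gripper_width: 0.0514
```

```bash
python3 -m jog '0 -0.04 0 0 -1;0 0 0 0 -1'; python3 - <<'E'
from h import *
b=capture("scene");p=observe()["position"];print(p)
cv2.imwrite("pics/i.png",cv2.resize(b[190:290,195:305],None,fx=6,fy=6,interpolation=2))
E
```

```text
clock: 13.0
position: [0.4998, -0.0404, 0.0953]
ee_rot: [179.1, -0.8, -5.0]
force: [0.1, -1.4, -1.2]
gripper_width: 0.0515
[ 0.49982566 -0.04053165  0.09534856]
```

View pics/i.png

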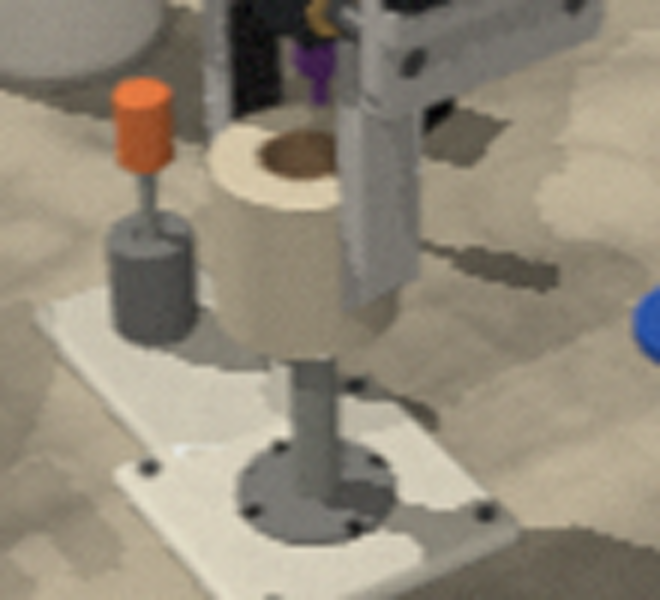

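```bash
python3 - <<'E'
from h import *
def circ(P,r=.026):
    t=np.linspace(0,2*np.pi,180);return np.array([proj("scene",P+np.array([r*np.cos(a),r*np.sin(a),0])) for a in t])
f=lambda k:(k+.5-[195,190])*6-.5
for P in ([.4985,-.0385],[.4985,-.041],[.501,-.0385]):
    o=[f(proj("scene",np.r_[P,z])).round(1) for z in(.014,.07)]
    for z in(.0778,.1278):
        k=f(circ(np.r_[P,z]));o+=[k.min(0).round(1),k.max(0).round(1)]
    print(P,*o)
E
```

```text
[0.4985, -0.0385] [314.1 479.2] [311.  326.2] [217.7 250.7] [403.  360.5] [211.3 104.4] [403.4 209. ]
[0.4985, -0.041] [320.7 475.5] [317.9 322.7] [224.8 247.5] [409.7 356.8] [218.6 101.3] [410.3 205.5]
[0.501, -0.0385] [308.7 475.1] [305.4 322.2] [212.3 247. ] [397.2 356.3] [205.6 100.9] [397.4 205. ]
```

The roll is about 1.5 mm left of the spindle axis in the image. I'll make a small correction and lower while watching the force.

```bash
python3 -m jog '-0.02 0.025 0 0 -1;0 0 0.1 0 -1;0 0 0.1 0 -1;0 0 0 0 -1'; python3 -m jog '0 0 0.1 0 -1;0 0 0.1 0 -1'
```

```text
clock: 13.55
position: [0.4991, -0.0418, 0.0871]
ee_rot: [179.1, -0.8, -5.0]
force: [-0.6, -0.9, -0.9]
gripper_width: 0.0516
clock: 13.8
position: [0.4994, -0.0419, 0.0788]
ee_rot: [179.1, -0.8, -5.0]
force: [0.4, -0.2, -1.4]
gripper_width: 0.0514
```

It's threaded with no contact force, so I'll keep lowering.

```bash
python3 -m jog '0 0 0.15 0 -1;0 0 0.15 0 -1;0 0 0.15 0 -1'; python3 -m jog '0 0 0.15 0 -1;0 0 0.15 0 -1;0 0 0.15 0 -1';  python3 -m jog '0 0 0.1 0 -1;0 0 0 0 -1'
```

```text
clock: 14.18
position: [0.4996, -0.0423, 0.0594]
ee_rot: [179.1, -0.8, -5.0]
force: [1.0, 0.4, -1.8]
gripper_width: 0.0513
clock: 14.55
position: [0.4998, -0.0426, 0.04]
ee_rot: [179.1, -0.8, -5.0]
force: [0.2, 0.4, -1.4]
gripper_width: 0.0514
clock: 14.8
position: [0.4996, -0.0426, 0.0352]
ee_rot: [179.1, -0.8, -5.0]
force: [0.2, -0.2, -0.6]
gripper_width: 0.0514
```

```bash
python3 -m jog '0 0 0.06 0 -1;0 0 0.03 0 -1';  python3 -m jog '0 0 0.03 0 -1;0 0 0 0 -1'
```

```text
clock: 15.05
position: [0.4999, -0.0427, 0.0317]
ee_rot: [179.1, -0.8, -5.0]
force: [0.4, -0.9, -0.4]
gripper_width: 0.0512
clock: 15.3
position: [0.5, -0.0427, 0.0309]
ee_rot: [179.0, -0.8, -5.0]
force: [-3.1, 0.4, 3.5]
gripper_width: 0.0516
```

```bash
python3 -m jog '0 0 0 0 1;0 0 0 0 1;0 0 0 0 1;0 0 0 0 1;0 0 -0.5 0 1;0 0 -1 0 1;0 0 -0.8 0 1;0 0 0 0 1'; python3 - <<'E'
from h import *
b=capture("scene");a=capture("top");cv2.imwrite("pics/k.png",a);cv2.imwrite("pics/j.png",b)
for n in("scene","top"):
  for t in("film_roll","retaining_cap"): print(n,t,[(np.round(d["centre"],3),round(d["p"],2)) for d in find_in(t,n)[:2]])
# blue cap circles
for n,im in(("top",a),("scene",b)):
  h=cv2.cvtColor(im,cv2.COLOR_BGR2HSV);m=cv2.inRange(h,(105,120,60),(125,255,255))
  k,l,s,c=cv2.connectedComponentsWithStats(m)
  for i in range(1,k):
    if s[i,4]>60: print(n,s[i],c[i])
E
```

```text
clock: 16.3
position: [0.4987, -0.0408, 0.1253]
ee_rot: [179.1, -0.8, -5.0]
force: [-0.5, 0.2, -0.0]
gripper_width: 0.094
scene film_roll [(array([ 0.485, -0.026,  0.051]), 0.77), (array([ 0.746, -0.118,  0.078]), 0.46)]
scene retaining_cap [(array([ 0.476, -0.181,  0.012]), 0.64)]
top film_roll []
top retaining_cap [(array([ 0.478, -0.191,  0.004]), 0.94)]
top [178  66  26   7  91] [190.58241758  68.98901099]
top [260 245  25  25 479] [271.94989562 257.11691023]
scene [301 228  22  25 386] [311.87564767 241.08031088]
```

```bash
python3 -m jog '0 1 0 0 1;-0.02 1 0 0 1;0 1 0 0 1;0 0.6 0 0 1;0 0 0 0 1;0 0 0 0 1'
```

```text
clock: 17.35
position: [0.4821, -0.1862, 0.1205]
ee_rot: [179.2, -0.1, -4.8]
force: [0.3, -0.0, -0.2]
gripper_width: 0.0938
```

```bash
python3 -m jog '0.07 0.09 0.4 0 0.4;0 0 0.5 0 0.4;0 0 0.5 0 0.4;0 0 0.4 0 0.4;0 0 0 0 0.4;0 0 0 0 0.4'; python3 - <<'E'
from h import *
b=capture("scene");p=observe()["position"];print(p,proj("scene",p))
cv2.imwrite("pics/l.png",cv2.resize(b[180:280,260:370],None,fx=6,fy=6,interpolation=2))
E
```

```text
clock: 18.1
position: [0.4854, -0.1871, 0.0428]
ee_rot: [179.3, -0.1, -4.4]
force: [-0.1, 0.3, -0.3]
gripper_width: 0.0659
[ 0.48538629 -0.18713165  0.04291462] [311.21914355 227.65766235]
```

View pics/l.png

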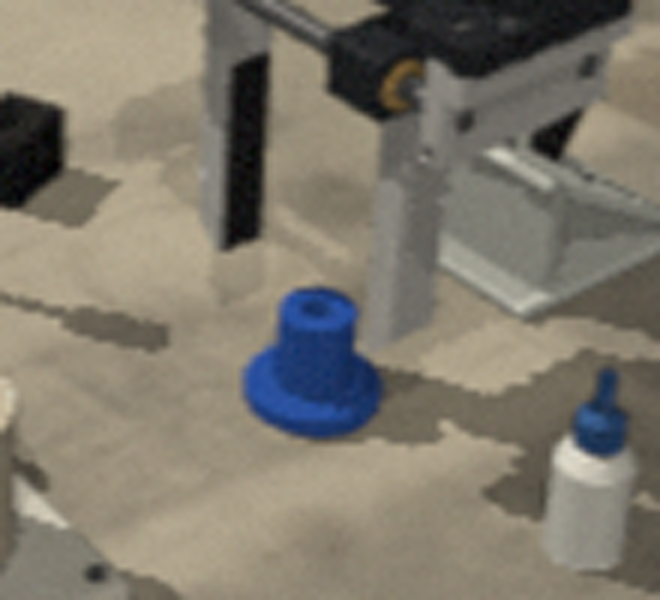

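The cap hub is at (317,307), between the fingers, and the fingertips agree with the reported TCP. I'll descend onto the hub.

```bash
python3 -m jog '-0.02 0.07 0 0 0.4;0 0 0.2 0 0.4;0 0 0.2 0 0.4;0 0 0.2 0 0.4;0 0 0.12 0 0.4;0 0 0 0 0.4'
```

```text
clock: 18.9
position: [0.4848, -0.1909, 0.013]
ee_rot: [179.3, -0.2, -4.5]
force: [-0.5, 0.1, -0.0]
gripper_width: 0.0656
```

```bash
python3 -m jog '0 0 0.05 0 0.4;0 0 0 0 -1;0 0 0 0 -1;0 0 0 0 -1;0 0 0 0 -1;0 0 0 0 -1' 20;python3 -m jog '0 0 -0.5 0 -1;0 0 -1 0 -1;0 0 -0.9 0 -1;0 0 -0.5 0 -1;0 0 0 0 -1'
```

```text
clock: 19.65
position: [0.4853, -0.191, 0.0114]
ee_rot: [179.3, -0.2, -4.5]
force: [0.1, 0.5, -0.6]
gripper_width: 0.0253
clock: 20.27
position: [0.4844, -0.1892, 0.1304]
ee_rot: [179.3, -0.1, -4.5]
force: [-0.6, 0.0, -0.6]
gripper_width: 0.0253
```

```bash
python3 -m jog '0.02 -1 0 0 -1;0.02 -1 0 0 -1;0.02 -1 0 0 -1;0.02 -0.7 0 0 -1;0 0 0 0 -1;0 0 0 0 -1'
```

```text
clock: 21.02
position: [0.4968, -0.0386, 0.1229]
ee_rot: [179.3, 0.2, -4.6]
force: [0.1, -0.2, -0.2]
gripper_width: 0.0255
```

```bash
python3 -m jog '0.06 0.03 0 0 -1;0 0 0.2 0 -1;0 0 0.2 0 -1;0 0 0.2 0 -1;0 0 0.2 0 -1;0 0 0 0 -1;0 0 0 0 -1'; python3 - <<'E'
from h import *
b=capture("scene");a=capture("top");p=observe()["position"];print(p)
cv2.imwrite("pics/m.png",np.hstack([cv2.resize(b[195:285,195:285],None,fx=6,fy=6,interpolation=2)]))
E
```

```text
clock: 21.9
position: [0.4983, -0.0431, 0.0874]
ee_rot: [179.3, 0.3, -4.8]
force: [-0.7, 0.1, 0.5]
gripper_width: 0.0253
[ 0.49832956 -0.04311171  0.08749667]
```

View pics/m.png

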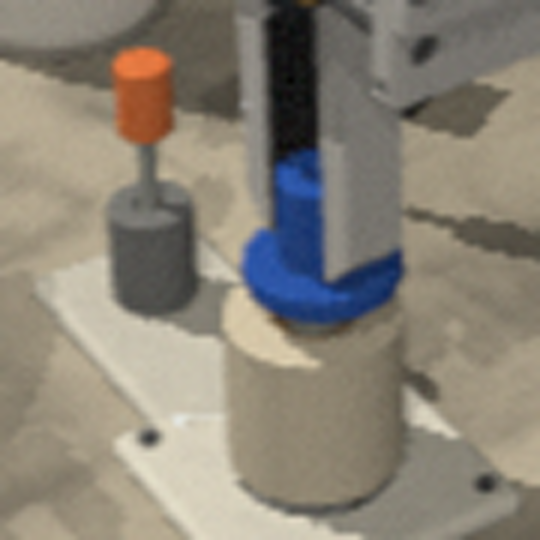

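The cap disc spans u 243–403 (centre 323), and the spindle is at about 314.5, so the cap is about 2.3 mm to image right. I'll check the predicted silhouette.

```bash
python3 - <<'E'
from h import *
f=lambda k:(k+.5-195)*6-.5
t=np.linspace(0,2*np.pi,180)
for P in ([.4985,-.0385],[.4985,-.0415],[.4965,-.0415]):
    o=[f(proj("scene",np.r_[P,.07])).round(1)]
    for z,r in((.0761,.023),(.0841,.023),(.1121,.013)):
        k=f(np.array([proj("scene",np.array([P[0]+r*np.cos(a),P[1]+r*np.sin(a),z])) for a in t]));o+=[k.min(0).round(1),k.max(0).round(1)]
    print(P,*o)
E
```

```text
[0.4985, -0.0385] [311.  296.2] [228.7 231.5] [392.4 328.7] [227.7 208.8] [392.4 305.3] [261.  146.8] [355.9 200. ]
[0.4985, -0.0415] [319.2 292. ] [237.1 227.6] [400.4 324.3] [236.2 204.9] [400.4 301. ] [269.6 143. ] [364.3 195.8]
[0.4965, -0.0415] [323.7 295.2] [241.5 230.6] [405.  327.7] [240.7 207.9] [405.1 304.3] [274.2 145.9] [369. 199.]
```

```bash
python3 -m jog '0 -0.09 0 0 -1;0 0 0 0 -1'; python3 -m jog '0 0 0.08 0 -1;0 0 0.08 0 -1';
```

```text
clock: 22.25
position: [0.4989, -0.0392, 0.0879]
ee_rot: [179.3, 0.2, -4.8]
force: [0.7, 0.5, 0.0]
gripper_width: 0.0254
clock: 22.5
position: [0.4991, -0.0393, 0.0814]
ee_rot: [179.3, 0.2, -4.8]
force: [0.6, -0.7, -0.3]
gripper_width: 0.0255
```

```bash
python3 -m jog '0 0 0.05 0 -1;0 0 0 0 -1'; python3 -m jog '0 0 0.05 0 -1;0 0 0 0 -1'
```

```text
clock: 22.75
position: [0.4988, -0.0394, 0.0789]
ee_rot: [179.3, 0.2, -4.8]
force: [0.0, -0.3, -1.0]
gripper_width: 0.0254
clock: 23.0
position: [0.4988, -0.0394, 0.0767]
ee_rot: [179.3, 0.2, -4.8]
force: [-0.1, 0.1, -0.3]
gripper_width: 0.0253
```

```bash
python3 -m jog '0 0 0.03 0 -1;0 0 0 0 -1'; python3 -m jog '0 0 0.02 0 -1;0 0 0 0 -1'
```

```text
clock: 23.25
position: [0.499, -0.0395, 0.0756]
ee_rot: [179.3, 0.2, -4.8]
force: [-0.6, -0.7, -0.0]
gripper_width: 0.0255
clock: 23.5
position: [0.4994, -0.0394, 0.0752]
ee_rot: [179.3, 0.2, -4.8]
force: [-0.7, -0.1, 3.4]
gripper_width: 0.0255
```

The cap is seated at the expected height with a 3.4 N contact. I'll release it and go to the pin.

```bash
python3 -m jog '0 0 0 0 0.2;0 0 0 0 0.2;0 0 0 0 0.2;0 0 0 0 0.2;0 0 -0.4 0 0.2;0 0 -0.8 0 0.2;0 0 -0.5 0 0.2;0 0 0 0 0.2'; python3 -m jog '0.8 0.05 0 0 0.2;0.8 0.05 0 0 0.2;0.8 0.05 0 0 0.2;0 0 0 0 0.2;0 0 0 0 0.2'
```

```text
clock: 24.5
position: [0.4998, -0.0382, 0.1478]
ee_rot: [179.3, 0.2, -4.7]
force: [0.8, 0.8, 0.5]
gripper_width: 0.0565
clock: 25.12
position: [0.5959, -0.0526, 0.1465]
ee_rot: [179.3, 0.3, -4.7]
force: [0.1, -0.2, 0.7]
gripper_width: 0.0563
```

```bash
python3 -m jog '0.05 0.03 0 0 0.2;0 0 0.3 0 0.2;0 0 0.3 0 0.2;0 0 0.3 0 0.2;0 0 0.3 0 0.2;0 0 0 0 0.2'; python3 - <<'E'
from h import *
b=capture("scene");a=capture("top");cv2.imwrite("pics/n.png",b)
for n in("scene","top"):
  for t in("film_roll","retaining_cap","lock_pin"): print(n,t,[(np.round(d["centre"],3),round(d["p"],2)) for d in find_in(t,n)[:2]])
for n,im in(("top",a),("scene",b)):
  h=cv2.cvtColor(im,cv2.COLOR_BGR2HSV)
  for nm,m in(("blue",cv2.inRange(h,(105,120,60),(125,255,255))),("or",cv2.inRange(h,(3,150,90),(14,255,255)))):
   k,l,s,c=cv2.connectedComponentsWithStats(m)
   for i in range(1,k):
    if s[i,4]>60: print(n,nm,s[i],c[i])
E
```

```text
clock: 25.88
position: [0.5952, -0.0547, 0.0943]
ee_rot: [179.2, 0.4, -4.7]
force: [-0.3, 0.6, 0.9]
gripper_width: 0.0566
scene film_roll [(array([ 0.754, -0.108,  0.064]), 0.72), (array([ 0.482, -0.024,  0.044]), 0.57)]
scene retaining_cap [(array([ 0.488, -0.03 ,  0.076]), 0.87), (array([ 0.596, -0.051,  0.082]), 0.27)]
scene lock_pin [(array([ 0.599, -0.05 ,  0.084]), 0.66), (array([ 0.613, -0.135,  0.071]), 0.43)]
top film_roll []
top retaining_cap []
top lock_pin [(array([ 0.76 , -0.142,  0.116]), 0.66), (array([ 0.615, -0.142,  0.09 ]), 0.41)]
top or [532 221  14  29 194] [537.67010309 235.35051546]
top or [502 411  37   9 109] [524.32110092 417.31192661]
scene blue [234 226  26  29 508] [246.4507874  241.71653543]
scene blue [356 242   8  14  61] [359.81967213 250.08196721]
scene or [411 156  21  15 191] [420.84293194 164.08900524]
scene or [214 203  10  16 124] [218.34677419 210.16935484]
scene or [406 384  16  15  68] [413.22058824 391.08823529]
```

```bash
python3 -m jog '0.06 -0.02 0 0 0.2;0 0 0.2 0 0.2;0 0 0.2 0 0.2;0 0 0 0 0.2'; python3 -m jog '0 0 0.05 0 -1;0 0 0 0 -1;0 0 0 0 -1;0 0 0 0 -1;0 0 0 0 -1' 20
```

```text
clock: 26.78
position: [0.5987, -0.0544, 0.0788]
ee_rot: [179.2, 0.2, -4.7]
force: [-0.1, 0.6, 0.9]
gripper_width: 0.0562
clock: 27.4
position: [0.5988, -0.0544, 0.0769]
ee_rot: [179.2, 0.2, -4.7]
force: [0.6, -0.2, 0.5]
gripper_width: 0.0174
```

```bash
python3 -m jog '0 0 -0.3 0 -1;0 0 -0.4 0 -1;0 0 -0.4 0 -1;0 0 -0.4 0 -1;0 0 -0.5 0 -1;0 0 -0.5 0 -1;0 0 -0.2 0 -1;0 0 0 0 -1'
```

```text
clock: 28.4
position: [0.6, -0.0528, 0.1948]
ee_rot: [179.2, -0.0, -4.7]
force: [-0.3, 0.1, -2.0]
gripper_width: 0.0174
```

```bash
python3 -m jog '-0.8 -0.05 0 0 -1;-0.8 -0.05 0 0 -1;-0.8 -0.04 0 0 -1;0 0 0 0 -1;0 0 0 0 -1'
```

```text
clock: 29.02
position: [0.501, -0.0392, 0.1916]
ee_rot: [179.2, 0.2, -4.7]
force: [0.2, -0.4, -1.0]
gripper_width: 0.0171
```

```bash
python3 -m jog '-0.05 0 0 0 -1;0 0 0.15 0 -1;0 0 0.15 0 -1;0 0 0.1 0 -1;0 0 0 0 -1;0 0 0 0 -1'; python3 - <<'E'
from h import *
b=capture("scene");p=observe()["position"];print(p)
cv2.imwrite("pics/o.png",cv2.resize(b[180:270,195:295],None,fx=6,fy=6,interpolation=2))
f=lambda k:((k+.5-[195,180])*6-.5).round(1)
for P in([.499,-.0389],[.499,-.0419],[.497,-.0389]): print([f(proj("scene",np.r_[P,z])) for z in (.1,p[2]-.0669,p[2]-.005)])
E
```

```text
clock: 29.78
position: [0.4999, -0.0391, 0.1733]
ee_rot: [179.3, 0.3, -4.7]
force: [0.0, 0.5, -0.5]
gripper_width: 0.0172
[ 0.49991204 -0.03911851  0.17335802]
[array([309.2, 297.9]), array([308.9, 278.6]), array([304.9,  84.8])]
[array([317.6, 293.8]), array([317.3, 274.6]), array([313.8,  81. ])]
[array([313.8, 301. ]), array([313.5, 281.7]), array([309.8,  87.7])]
```

View pics/o.png

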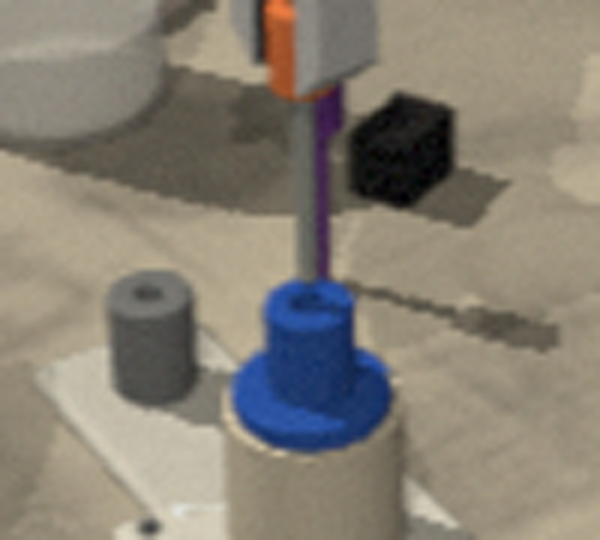

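The pin tip is at (306,283) and the hub hole at (310,302), with the spindle axis at u≈312. I'll shift about 1 mm to image right and insert under force watch.

```bash
python3 -m jog '-0.018 0.02 0 0 -1;0 0 0 0 -1;0 0 0.1 0 -1;0 0 0.1 0 -1;0 0 0 0 -1';python3 -m jog '0 0 0.1 0 -1;0 0 0.1 0 -1;0 0 0 0 -1'
```

```text
clock: 30.45
position: [0.4991, -0.0401, 0.1651]
ee_rot: [179.3, 0.3, -4.7]
force: [0.8, 0.6, -0.1]
gripper_width: 0.0177
clock: 30.82
position: [0.499, -0.0401, 0.1564]
ee_rot: [179.3, 0.3, -4.7]
force: [0.1, 0.1, 0.3]
gripper_width: 0.0175
```

```bash
python3 -m jog '0 0 0.1 0 -1;0 0 0.1 0 -1;0 0 0.1 0 -1;0 0 0 0 -1';python3 -m jog '0 0 0.08 0 -1;0 0 0.08 0 -1;0 0 0 0 -1';python3 -m jog '0 0 0.08 0 -1;0 0 0.08 0 -1;0 0 0 0 -1'
```

```text
clock: 31.32
position: [0.4989, -0.0403, 0.1435]
ee_rot: [179.3, 0.3, -4.7]
force: [0.1, 0.7, -1.4]
gripper_width: 0.0176
clock: 31.7
position: [0.4989, -0.0404, 0.1367]
ee_rot: [179.3, 0.3, -4.7]
force: [-0.4, -0.5, -1.5]
gripper_width: 0.0173
clock: 32.08
position: [0.4989, -0.0404, 0.1299]
ee_rot: [179.3, 0.3, -4.7]
force: [-0.3, 0.0, -0.4]
gripper_width: 0.0172
```

```bash
python3 -m jog '0 0 0.12 0 -1;0 0 0.12 0 -1;0 0 0.12 0 -1;0 0 0.1 0 -1;0 0 0 0 -1';python3 -m jog '0 0 0.06 0 -1;0 0 0.05 0 -1;0 0 0 0 -1'
```

```text
clock: 32.7
position: [0.4987, -0.0407, 0.11]
ee_rot: [179.3, 0.3, -4.7]
force: [0.7, 1.4, -0.4]
gripper_width: 0.0175
clock: 33.08
position: [0.4988, -0.0407, 0.1055]
ee_rot: [179.3, 0.3, -4.7]
force: [0.0, 0.8, -0.5]
gripper_width: 0.0173
```

```bash
python3 -m jog '0 0 0.03 0 -1;0 0 0 0 -1';python3 -m jog '0 0 0.03 0 -1;0 0 0 0 -1'
```

```text
clock: 33.33
position: [0.4992, -0.0408, 0.1045]
ee_rot: [179.3, 0.2, -4.7]
force: [-0.2, 0.1, 2.9]
gripper_width: 0.0177
clock: 33.58
position: [0.5001, -0.0408, 0.1042]
ee_rot: [179.3, 0.1, -4.7]
force: [-0.3, -0.0, 5.4]
gripper_width: 0.0177
```

The head is home on the hub at TCP 0.1045 with rising force. I'll release, back off and check.

```bash
python3 -m jog '0 0 0 0 0;0 0 0 0 0;0 0 0 0 0;0 0 0 0 0;0 0 -0.4 0 0;0 0 -0.8 0 0;0 0 -0.8 0 0;0 0 0 0 0'; python3 -m jog '0 0.9 0 0 0;0 0.9 0 0 0;0 0.9 0 0 0;0 0.9 0 0 0;0 0 0 0 0'; python3 - <<'E'
from h import *
b=capture("scene");a=capture("top")
cv2.imwrite("pics/p.png",np.hstack([cv2.resize(b[190:290,195:295],None,fx=4,fy=4,interpolation=2),cv2.resize(a[180:280,130:230],None,fx=4,fy=4,interpolation=2)]))
for t in("film_roll","retaining_cap","lock_pin","bottle","dropper","small_box"): print(t,[(np.round(d["centre"],3),round(d["p"],2)) for d in find_in(t,"scene")[:2]])
h=cv2.cvtColor(b,cv2.COLOR_BGR2HSV)
for m in(cv2.inRange(h,(105,120,60),(125,255,255)),cv2.inRange(h,(3,150,90),(14,255,255))):
   k,l,s,c=cv2.connectedComponentsWithStats(m)
   print([s[i].tolist() for i in range(1,k) if s[i,4]>60 and s[i,0]<300])
print(proj("scene",[.4988,-.0395,.125]),proj("scene",[.4988,-.0395,.1]))
E
```

```text
clock: 34.58
position: [0.5003, -0.0393, 0.1893]
ee_rot: [179.3, 0.1, -4.7]
force: [0.2, 0.1, 0.7]
gripper_width: 0.047
clock: 35.2
position: [0.4877, -0.1863, 0.1923]
ee_rot: [179.3, 0.1, -4.6]
force: [-0.7, 0.5, -0.3]
gripper_width: 0.0471
film_roll [(array([ 0.482, -0.023,  0.043]), 0.98), (array([ 0.64 , -0.193,  0.022]), 0.38)]
retaining_cap [(array([ 0.489, -0.032,  0.073]), 0.59), (array([ 0.484, -0.023,  0.045]), 0.16)]
lock_pin [(array([ 0.613, -0.136,  0.072]), 0.6), (array([ 0.494, -0.034,  0.116]), 0.52)]
bottle [(array([ 0.751, -0.123,  0.089]), 0.95), (array([ 0.494, -0.037,  0.116]), 0.51)]
dropper [(array([ 0.376, -0.192,  0.031]), 0.82), (array([ 0.752, -0.123,  0.087]), 0.67)]
small_box [(array([ 0.643, -0.196,  0.019]), 0.62)]
[[234, 229, 26, 26, 449]]
[[226, 32, 20, 20, 84], [190, 36, 22, 34, 116], [215, 47, 23, 22, 122], [242, 215, 10, 17, 157], [290, 402, 15, 18, 85]]
[246.2329809  216.57049845] [246.48078742 229.14251401]
```

The orange head is at rows 215–232 and columns 242–252, which matches a head resting at z 0.100–0.125 m on the spindle axis. The bystanders haven't moved, so I'll hand in.

```bash
python3 -c "
from rig import *
print(finish_job())"
```

```text
the job is handed in; nothing more can be done
None
```

The dispenser is loaded and the job is handed in at about 35 s of the 67 s allowed; no verdict was reported.

- **Roll:** I drew it off along the stub and stood it upright on the worktop, because the tool can't tilt. I then regrasped it and lowered it down the spindle. It met no contact force until 3.5 N at the seat height.
- **Cap:** I set it over the spindle. It made contact at 3.4 N with its underside at about 64 mm, the expected height.
- **Pin:** I pushed the orange pin through the cap. The force rose to 5.4 N with the tip at about 37.5 mm, where 38 mm is home.

**Last checks:**
- In the scene camera, the orange head and the blue cap are where a fully seated stack should appear.
- The bottle, dropper and box are within about 4 mm of where the scene camera first put them, which is the detector's own accuracy.
- The gripper is clear of everything.

**Checks that failed or disagreed:**
- My final picture couldn't be viewed because the 12-picture limit was used up. The end check is therefore only from pixel measurements and the detector.
- The two cameras differed by about 2.5 mm on the spindle position, but all three insertions went in without side load.
- The detector still rates the purple look-alike (0.60) slightly above the real pin (0.52), as expected.

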